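# Mesh a beater into the hand mixer and keep it pressed home

### The job

Take the beater out of its wooden stand and fit it, stem down, into the drive socket of the hand mixer that lies upside down in its cradle: turn it until its two ears match the slot, then slide it fully home until its white disc sits on the socket, against the ejector spring. Finish while still gripping the beater and pressing it home (the spring lifts it out if you let go), and leave the jar, the bottle and the ring cutter where they are.

Things in the scene. Friction and masses are not known exactly. Their poses are not given: they have to be found in the camera images.
- beater: loose steel beater, 132 mm long, 90 g, standing stem down. Origin at the stem's lower end, z up. From below: round pilot 8 mm thick, chamfered nose (z 0-12 mm); two ears (z 12-22) along its +x and -x, out to 9 mm from the axis, 3.4 mm thick; white disc 30 mm across (z 26-30) with a red dot over each ear; stem; whisk head (z 55-132)
- beater_grip (a point): point on the beater's axis, z 92 mm, the place to grip from above: the head has four flat upright straps at its +x, -x, +y and -y, straight over z 68-116 mm, each 9 mm wide; a facing pair measures 43 mm over its outsides. Axes as the beater's
- beater_seat (a point): centre of the underside of the beater's white disc, 26 mm above the beater's lower end; axes as the beater's
- stand: fixed round wooden stand, foot 76 mm across, upright tube 35 mm across and 48 mm high; origin at the centre of its underside. The beater's stem hangs loosely in the tube (bore 24 mm), its disc on the rim; lift it over 30 mm straight up to get it out
- mixer: hand mixer, red housing, white underside, fixed upside down in a grey cradle 200 x 110 mm. Origin at the centre of the cradle's underside, x along the mixer. The white underside faces up at 104 mm height; its only socket is 45 mm along +x from the origin
- socket_mouth (a point): centre of the socket's mouth, in the top face (z 112 mm) of a steel disc 34 mm across; x along the slot, z up. Bore 10 mm, slot 5.2 x 22 mm across it, red marks at its ends. Fits either way round. The pilot enters at any angle; ears over about 0.1 rad off the slot stop on the face, 14 mm short of home. Home: the white disc on this face, beater_seat at this point
- drive (a joint): angle of the drive disc in the mixer (rad, counter-clockwise from above): the slot lies along the mixer's x at 0. It starts anywhere from -1.2 to 1.2, and is held by the stiff gearing (about 0.15 N m to turn it).
- ejector (a joint): how far the brass spring pin in the socket is pressed down (m): 0 = up, about 0.008 with the beater home; the beater's pilot meets the pin 8 mm before home. The spring pushes up with 4 N at 0 and 10 N at 0.008, and lifts the beater when it is let go.
- blue_jar: bystander: clear jar with blue lid, 45 mm across, 60 mm high, origin at the underside; leave it alone
- green_bottle: bystander: small green bottle with white cap, 31 mm across, 76 mm high, origin at the underside; leave it alone
- cutter: bystander: grey metal ring cutter, open ring, 68 mm across, 42 mm high, origin at the underside; leave it alone

How it is judged:
By the outcome, as a careful person would: the job done as asked, in the order asked, and still so for the second after the job is handed in, while the arm keeps its last pose, push and grip.
It also fails if it takes over 35 s, if anything falls off the work surface, if the arm or the gripper's body presses on something with over 40 N, if the wrist force passes 120 N, or if a joint passes its speed limit or range.

### The arm

A 6-joint arm with a two-finger parallel gripper is mounted at the origin on a cart in front of the work surface, level with it; the furniture and walls round the work are solid. World frame = base frame: x ahead of the robot, y to its left, z up, the work surface at z = 0. Lengths are in m, angles in rad, forces in N, time in s.
With the tool pointing down it reaches from about 0.425 to 0.95 m from the base axis. Payload 14.7 kg.
Tool frame: the origin (TCP) lies between the finger pads; the fingertips stand 22 mm ahead of it and the grasp point (between the pads) lies 3 mm ahead of it; z points along the fingers, y is the line along which they close (so a half turn about z gives the same grasp; the last joint's range is limited). The gripper opens to 85 mm and grips with 20 to 120 N. Pads are 22 mm wide; open, the fingers measure 114 mm over their backs; the gripper's body (76 mm by 85 mm) begins 54 mm behind the grasp point. The pads swing forward as they close: fully open they stand 13 mm farther back than shut.
Start: joints at [-1.306, 0.48, 1.596, -0, 1.065, -0.047], TCP at [0.199, -0.619, 0.253] pointing down, gripper open.
Joint ranges: [-2.75, 2.75], [-0.82, 2.05], [0.23, 2.67], [-1.56, 4.7], [0.09, 2.69], [-2.92, 2.92]. Speed limits (rad/s): [1.89, 1.89, 2.39, 3.01, 3.01, 3.01].

### API

Orientations are given as a 3x3 rotation matrix whose columns are the frame's x, y, z axes.
In Python, from rig import bot, vision, readout gives the robot as it stands (bot), with the cameras (vision) and the readings (readout).
- The arm moves only by the tool drive_effector, called after "Call:" as name(argument=value, ...), one argument or row to a line, values as JSON. Schema: {"type":"object","properties":{"motion":{"type":"array","items":{"type":"object","properties":{"pos":{"type":"array","items":{"type":"number"},"minItems":3,"maxItems":3},"turn":{"type":"number"},"finger_gap":{"type":"number"}},"additionalProperties":false,"required":["finger_gap"]},"minItems":1,"maxItems":20},"only":{"type":"string"},"quiet":{"type":"boolean"},"lines":{"type":"string"}},"required":["motion"],"additionalProperties":false}. motion is a list of rows, 1 to 20 of them, each an object with the fields pos (a list: dx, dy, dz in a scale on which 1.0 is 0.5 m), turn (a turn about the tool's z in normalised numbers (1 is 180 degrees)), finger_gap (the opening from 0.0 (shut) to 1.0 (fully open)); a field left out counts as zero (the opening has to be given); each row is the pose to reach, as a shift and turn from the pose commanded when the call began, along the tool's axes at that moment; what a row does not reach only later rows make up. A row lasts 1/10 s, in which the tool goes at most 0.05 m and 0.15 rad, less where a joint would pass 70% of its speed; a pose out of reach is approached as far as the arm can. The fingers move at their own pace and stop on an object; the grip force is fixed at half the most. Time passes only in rows, so rows that do not move let the fingers close. The tool returns the time, the measured TCP pose, the force, the opening and the grip force at its end. only (a regular expression) keeps the lines of the reply that match it, lines (a string "A,B") keeps lines A to B, and quiet returns only ok. A shift or turn number past 1, either way, is cut back to 1. Input that does not fit is refused with a message, and nothing moves.
- readout.observe(): the state, without advancing time (a new reading comes with each control period).
- vision.snapshot(name): name is "scene" or "side" or "wrist"; returns a dict with "frame" (384x512x3 uint8, red, green, blue), "K" (3x3 intrinsics, pixels), "D" ([k1, k2, p1, p2, k3] as OpenCV has them; the pictures are not rectified), "T" (4x4, takes a point from camera to world coordinates). Camera axes: x right, y down, z forward; pixel columns grow to the right and rows downward; lengths in m; the calibration is good to about 2 mm. A picture is of the moment at which its call begins. There is no depth.
- bot.finish_job(): hands the job in; it is judged then, once.
The state is a dict: "time_s": time; "joint_pos": joint angles; "dq": joint speeds; "joint_torque": joint torques, N m; "position": TCP position; "ee_rot": TCP orientation; "contact_force": force on the tool from outside, world axes, zero at the start; "torque": the same for the moment, N m; "opening": opening from 0.0 (shut) to 1.0 (fully open); "grasp_force": force on a finger pad.
Only numpy, scipy, OpenCV 4.12 (cv2) and the standard library are available. Lean on these libraries where they do the work, as an engineer would, in place of code of your own. Each camera call takes 0.05 s, during which the arm holds its last target. There are 200 camera calls.

## Working session

There is one attempt and no reset: what is moved stays moved. The work goes in short steps, Python scripts to look and compute and a tool call to move; the robot and the scene stay as the last step left them, time stands still between calls to the robot, and variables do not carry over. Pictures are saved under pics/ and viewed, at most 10 in all, crops included, and the job is handed in when it is done.

```bash
ls; mkdir -p pics; cat > h.py <<'E'
import numpy as np, cv2, pickle
from rig import bot, vision, readout
def snap(n,tag):
    s=vision.snapshot(n); s={k:np.array(s[k]) for k in("frame","K","D","T")}
    pickle.dump(s,open(f"pics/{tag}.pkl","wb")); return s
def load(tag): return pickle.load(open(f"pics/{tag}.pkl","rb"))
def ray(s,uv):
    p=cv2.undistortPoints(np.array([[uv]],float),s["K"],s["D"])[0,0]
    return s["T"][:3,3], s["T"][:3,:3]@np.array([p[0],p[1],1])
def onz(s,uv,z):
    o,d=ray(s,uv); return o+d*(z-o[2])/d[2]
def tri(obs):
    A=np.zeros((3,3));b=np.zeros(3);R=[]
    for s,uv in obs:
        o,d=ray(s,uv);d=d/np.linalg.norm(d);P=np.eye(3)-np.outer(d,d);A+=P;b+=P@o;R.append((P,o))
    x=np.linalg.solve(A,b); return x,[np.linalg.norm(P@(x-o)) for P,o in R]
def proj(s,X):
    R=s["T"][:3,:3].T; t=-R@s["T"][:3,3]
    return cv2.projectPoints(np.array(X,float).reshape(-1,3),cv2.Rodrigues(R)[0],t,s["K"],s["D"])[0][:,0]
def save(img,name,k=1):
    cv2.imwrite(f"pics/{name}.png",cv2.cvtColor(cv2.resize(img,None,fx=k,fy=k,interpolation=cv2.INTER_CUBIC),cv2.COLOR_RGB2BGR))
E
python3 - <<'E'
from h import *
a=snap("scene","s0");b=snap("side","d0");c=snap("wrist","w0")
print(a["T"][:3,3],b["T"][:3,3],c["T"])
save(np.vstack([np.hstack([a["frame"],b["frame"]])]),"all",0.78)
save(c["frame"],"w0",1)
save(a["frame"],"sc",1.5);save(b["frame"],"sd",1.5)
print(readout.observe()["time_s"],readout.observe()["ee_rot"])
E
```

```text
pics
rig.py
[-0.07872566  0.85327177  0.66834045] [ 0.52643739 -1.21336124  0.64800312] [[ 0.30718553 -0.91442257 -0.2635686   0.26538509]
 [-0.95164749 -0.29575829 -0.08303067 -0.59736914]
 [-0.00202748  0.27633022 -0.96106061  0.37414638]
 [ 0.          0.          0.          1.        ]]
0.15 [[ 9.51780064e-01  3.06781081e-01 -2.79124975e-04]
 [ 3.06781207e-01 -9.51779607e-01  9.33337607e-04]
 [ 2.06648612e-05 -9.73962424e-04 -9.99999525e-01]]
```

View pics/sc.png

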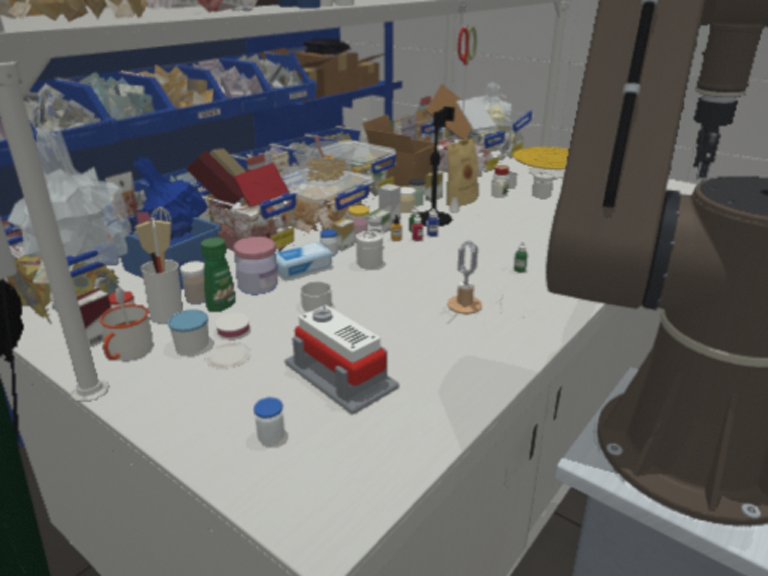

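View pics/sd.png

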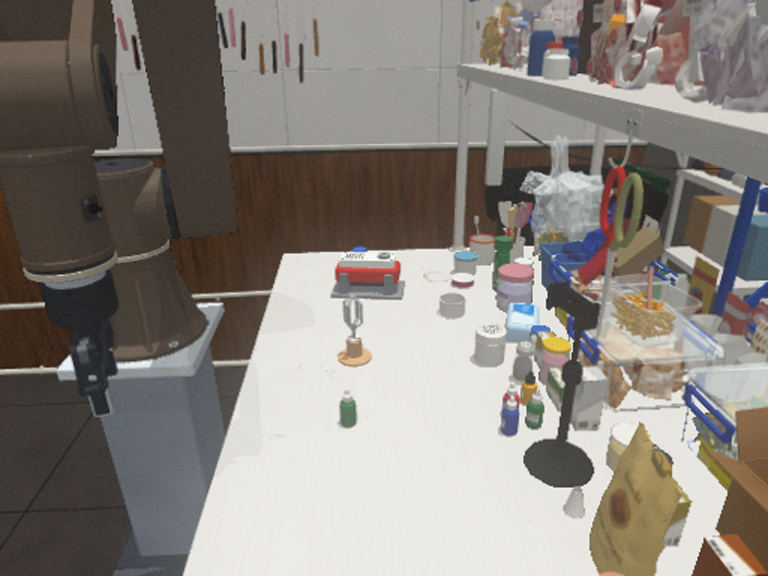

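The scene view (1.5x) shows the beater head at about (468,258), its stand foot at (464,304) and the socket at about (323,313). In the side view the head is at (352,312), the foot at (354,356) and the socket at about (384,255). The bottle and jar stand clear of them.

```bash
python3 - <<'E'
from h import *
a=load("s0");b=load("d0")
f=lambda p:np.array(p)/1.5
for n,p,q in [("top",(468,243),(352,298)),("foot",(464,305),(354,357)),("sock",(323,313),(384,255)),("bottle",(521,248),(347,393)),("cutter",(316,296),(452,305))]:
    x,r=tri([(a,f(p)),(b,f(q))]);print(n,x.round(4),np.round(r,4),np.hypot(x[0],x[1]))
x=onz(a,f((464,305)),0);print(x, onz(b,f((354,357)),0))
c=load("w0")
print(proj(c,[x]))
for p in [(286,362),(348,403),(397,380),(335,340)]: print(onz(a,f(p),0.0))
o=readout.observe();R=np.array(o["ee_rot"]);print("wrist cam in tool",R.T@(c["T"][:3,3]-o["position"]),R.T@c["T"][:3,:3])
E
```

```text
top [ 0.5078 -0.1586  0.1459] [0.0009 0.0009] 0.5320015991551318
foot [ 0.5064 -0.1567 -0.0016] [0.001 0.001] 0.5300573006810917
sock [0.5943 0.1884 0.1073] [0.0012 0.0012] 0.6234122992291788
bottle [ 0.4932 -0.3804  0.0591] [0.0026 0.0026] 0.6228908793588348
cutter [0.7608 0.042  0.0196] [0.0011 0.0011] 0.7619808066435024
[ 0.50381387 -0.15398375  0.        ] [ 0.50726504 -0.15838448  0.        ]
[[-147.01937573 -332.58940707]]
[0.65141355 0.23424575 0.        ]
[0.48174901 0.25082623 0.        ]
[0.45545788 0.14861569 0.        ]
[0.63015621 0.12262978 0.        ]
wrist cam in tool [ 0.0693111   0.00015694 -0.12135176] [[ 4.25455595e-04 -9.61056552e-01 -2.76351449e-01]
 [ 9.99999355e-01  7.00030952e-04 -8.94925698e-04]
 [ 1.05352877e-03 -2.76350889e-01  9.61056229e-01]]
```

Units first: shifts go in shares of 0.5 m and turns go in shares of 180 degrees. So 0.435 m / 0.5 = 0.87, 0.28 m / 0.5 = 0.56.

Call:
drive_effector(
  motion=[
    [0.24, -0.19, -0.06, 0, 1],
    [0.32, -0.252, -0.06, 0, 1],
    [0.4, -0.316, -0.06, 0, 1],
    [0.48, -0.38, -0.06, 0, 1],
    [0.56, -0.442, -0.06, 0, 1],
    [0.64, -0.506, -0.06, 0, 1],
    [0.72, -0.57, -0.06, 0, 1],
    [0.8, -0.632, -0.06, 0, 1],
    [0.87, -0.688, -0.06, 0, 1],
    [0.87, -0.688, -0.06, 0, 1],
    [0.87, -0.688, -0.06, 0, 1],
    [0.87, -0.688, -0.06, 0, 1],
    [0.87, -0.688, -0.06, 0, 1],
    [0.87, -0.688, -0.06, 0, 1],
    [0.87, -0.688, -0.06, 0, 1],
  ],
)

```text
refused: motion[0]: [0.24, -0.19, -0.06, 0, 1] is not of type 'object' (schema: type "object"). Nothing was moved.
```

I used the wrong layout. The manual says a list of objects, one for each row; once more.

Call:
drive_effector(
  motion=[
    {"pos":[0.24, -0.19, -0.06], "finger_gap":1},
    {"pos":[0.32, -0.252, -0.06], "finger_gap":1},
    {"pos":[0.4, -0.316, -0.06], "finger_gap":1},
    {"pos":[0.48, -0.38, -0.06], "finger_gap":1},
    {"pos":[0.56, -0.442, -0.06], "finger_gap":1},
    {"pos":[0.64, -0.506, -0.06], "finger_gap":1},
    {"pos":[0.72, -0.57, -0.06], "finger_gap":1},
    {"pos":[0.8, -0.632, -0.06], "finger_gap":1},
    {"pos":[0.87, -0.688, -0.06], "finger_gap":1},
    {"pos":[0.87, -0.688, -0.06], "finger_gap":1},
    {"pos":[0.87, -0.688, -0.06], "finger_gap":1},
    {"pos":[0.87, -0.688, -0.06], "finger_gap":1},
    {"pos":[0.87, -0.688, -0.06], "finger_gap":1},
    {"pos":[0.87, -0.688, -0.06], "finger_gap":1},
    {"pos":[0.87, -0.688, -0.06], "finger_gap":1},
  ],
)

```text
time_s: 1.65
position: [0.5072, -0.1589, 0.2832]
ee_rot: [[0.952, 0.305, -0.0], [0.305, -0.952, -0.0], [-0.0, 0.0, -1.0]]
contact_force: [-0.4, 0.2, -1.5]
opening: 1.006
grasp_force: 0.0
```

```bash
python3 - <<'E'
from h import *
c=snap("wrist","w1"); save(c["frame"],"w1",1.5)
E
```

```text
(no output)
```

View pics/w1.png

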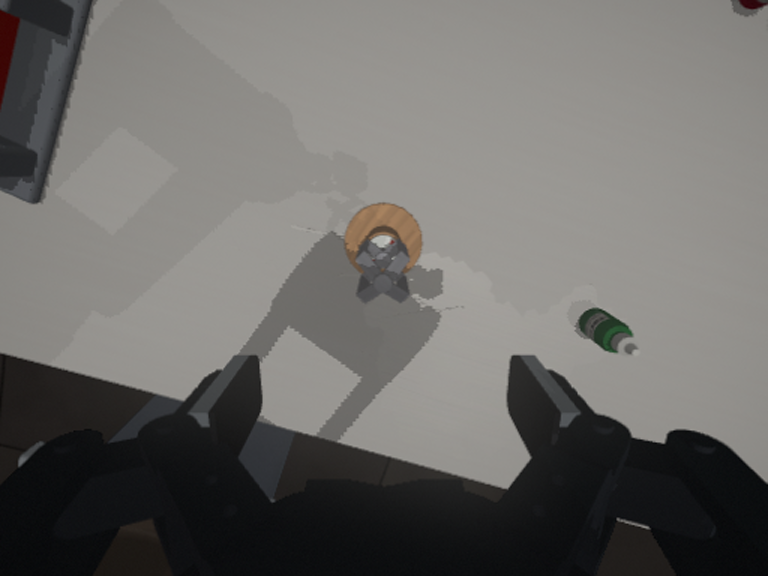

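Wrist view (1.5x): beater top hub at (383,283), foot centre near (383,240), and straps in an X at about 45° to the tool axes. Next is a zoom for the yaw.

In the tool's units: 0.07 m / 0.5 = 0.14, -0.04 m / 0.5 = -0.08.

Call:
drive_effector(
  motion=[
    {"pos":[-0.04, 0, 0.06], "finger_gap":1},
    {"pos":[-0.08, 0, 0.14], "finger_gap":1},
    {"pos":[-0.08, 0, 0.14], "finger_gap":1},
    {"pos":[-0.08, 0, 0.14], "finger_gap":1},
    {"pos":[-0.08, 0, 0.14], "finger_gap":1},
  ],
)

```text
time_s: 2.2
position: [0.4708, -0.1709, 0.2144]
ee_rot: [[0.952, 0.306, 0.002], [0.306, -0.952, -0.001], [0.002, 0.001, -1.0]]
contact_force: [1.1, -0.3, 0.1]
opening: 1.0
grasp_force: 0.0
```

```bash
python3 - <<'E'
from h import *
c=snap("wrist","w2")
p=proj(c,[[.507,-.158,.154],[.507,-.158,0]]);print(p)
u,v=map(int,p[0]);u0,v0=max(u-60,0),max(v-50,0);print(u0,v0)
save(c["frame"][v0:v0+96,u0:u0+128],"w2",6)
E
```

```text
[[253.85400906 160.54042746]
 [254.71191339 138.92809898]]
193 110
```

View pics/w2.png

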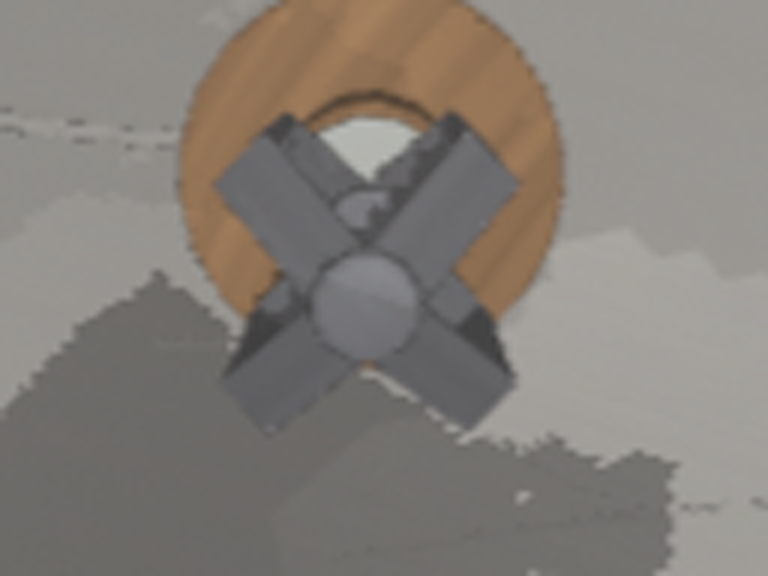

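The crop (6x, offset 193,110) shows the hub at (365,305). The strap outer edges are centred at (240,157), (491,155), (490,405) and (246,407), and part of the white disc shows above. The ears' strap pair isn't clear from here.

```bash
python3 - <<'E'
from h import *
c=load("w2");w1=load("w1")
g=lambda p:np.array([193,110])+(np.array(p)+.5)/6-.5
T=[onz(c,g(p),.138)[:2] for p in [(240,157),(491,155),(490,405),(246,407)]]
ctr=np.mean(T,0);print("tips ctr",ctr)
for i in range(2): d=T[i]-T[i+2];print(np.linalg.norm(d),np.degrees(np.arctan2(d[1],d[0])))
print("hub",onz(c,g((365,305)),.154), tri([(c,g((365,305))),(w1,(np.array((383,283))+.5)/1.5-.5)]))
print("foot px",onz(c,g((371,180)),.008))
s=load("s0");d=load("d0")
print(proj(s,[[*ctr,.154]])*1.5,proj(d,[[*ctr,.154]])*1.5)
# dots candidates: disc top z .052, r 11 mm along each strap
a=np.degrees(0)
def crop(S,X,hw,k):
    u,v=proj(S,[X])[0].astype(int); return cv2.resize(S["frame"][v-hw:v+hw,u-hw:u+hw],(k,k),interpolation=cv2.INTER_CUBIC)
X=[*ctr,.052]
save(np.hstack([crop(w1,X,16,260),crop(s,X,16,260),crop(d,X,16,260)]),"dots",1)
E
```

```text
tips ctr [ 0.50689095 -0.15781489]
0.04211369403890067 62.899955552100394
0.04212701857818204 -26.322888788818524
hub [ 0.50698997 -0.15769936  0.154     ] (array([ 0.50729944, -0.15788609,  0.15533383]), [np.float64(0.00026132823511194994), np.float64(0.00026132823511203207)])
foot px [ 0.50688259 -0.15770639  0.008     ]
[[468.07824508 239.43326923]] [[351.0766337  294.65153085]]
```

View pics/dots.png

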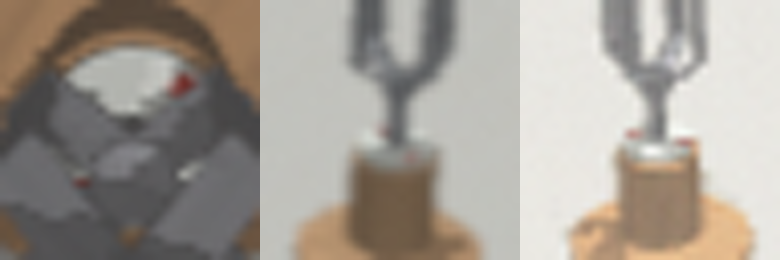

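The dots show at (182,84) and (82,183) in the left tile, matching the side view, so the ears lie on the -26.7° pair. The beater axis is at (0.5069, -0.1578), and the measured hub height of 0.155 fits. Next I look at the socket.

In the tool's units: -0.304 m / 0.5 = -0.608, 0.187 m / 0.5 = 0.374.

Call:
drive_effector(
  motion=[
    {"pos":[0.048, -0.076, -0.07], "finger_gap":1},
    {"pos":[0.094, -0.152, -0.07], "finger_gap":1},
    {"pos":[0.14, -0.228, -0.07], "finger_gap":1},
    {"pos":[0.188, -0.304, -0.07], "finger_gap":1},
    {"pos":[0.234, -0.38, -0.07], "finger_gap":1},
    {"pos":[0.28, -0.456, -0.07], "finger_gap":1},
    {"pos":[0.328, -0.532, -0.07], "finger_gap":1},
    {"pos":[0.374, -0.608, -0.07], "finger_gap":1},
    {"pos":[0.374, -0.608, -0.07], "finger_gap":1},
    {"pos":[0.374, -0.608, -0.07], "finger_gap":1},
    {"pos":[0.374, -0.608, -0.07], "finger_gap":1},
    {"pos":[0.374, -0.608, -0.07], "finger_gap":1},
  ],
)

```text
time_s: 3.45
position: [0.5546, 0.1757, 0.2487]
ee_rot: [[0.952, 0.306, 0.0], [0.306, -0.952, -0.0], [0.0, 0.0, -1.0]]
contact_force: [-0.2, -0.3, 0.1]
opening: 0.999
grasp_force: 0.0
```

```bash
python3 - <<'E'
from h import *
c=snap("wrist","w3")
p=proj(c,[[.594,.188,.11]])[0];print(p)
u0,v0=max(int(p[0])-64,0),max(int(p[1])-48,0);print(u0,v0)
save(c["frame"][v0:v0+96,u0:u0+128],"w3",6)
E
```

```text
[256.23586195 143.17589765]
192 95
```

View pics/w3.png

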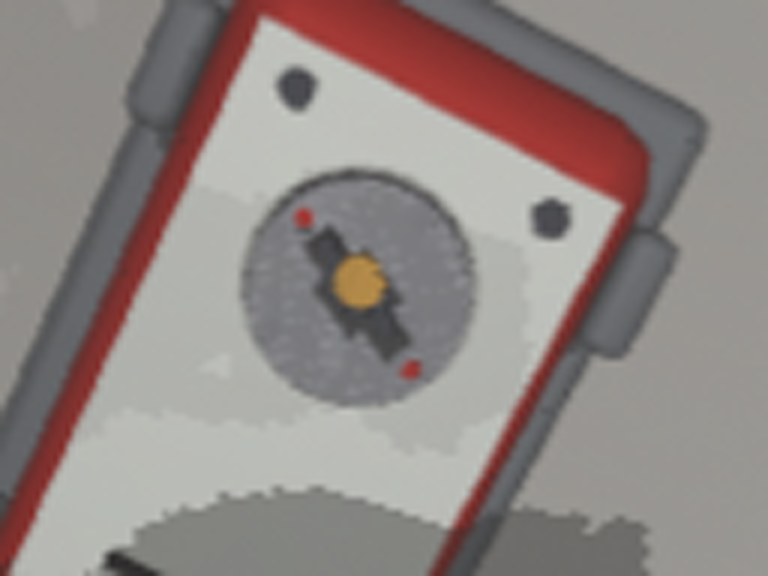

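The socket face shows at about (357,290) (6x, offset 192,95), with red marks at (303,218) and (410,371) on the slot's ends.

```bash
python3 - <<'E'
from h import *
c=load("w3");s=load("s0");d=load("d0")
g=lambda p:np.array([192,95])+(np.array(p)+.5)/6-.5
P=[onz(c,g(p),.112) for p in [(303,218),(410,371)]]
f=c["frame"][95:191,192:320].astype(int)
m=((f[...,0]-np.maximum(f[...,1],f[...,2]))>50).astype(np.uint8)
n,l,st,ce=cv2.connectedComponentsWithStats(m)
Q=[]
for i in range(1,n):
    if st[i,4]<40 : print(st[i],ce[i]*6+2.5); Q.append(onz(c,ce[i]+[192,95],.112))
for S in (P,Q[:2]):
    v=S[1]-S[0];print((S[0]+S[1])/2,np.linalg.norm(v),np.degrees(np.arctan2(v[1],v[0])))
# disc outline ellipse
e=[onz(c,g(p),.112) for p in [(240,288),(476,288),(358,168),(358,408)]]
print(np.mean(e,0),np.linalg.norm(e[0]-e[1]),np.linalg.norm(e[2]-e[3]))
for S in(s,d): print(proj(S,[(P[0]+P[1])/2])*1.5)
def crop(S,X,hw,k):
    u,v=proj(S,[X])[0].astype(int);print("off",u-hw,v-hw, k/2/hw); return cv2.resize(S["frame"][v-hw:v+hw,u-hw:u+hw],(k,k),interpolation=cv2.INTER_CUBIC)
X=(P[0]+P[1])/2
save(np.hstack([crop(s,X,16,384),crop(d,X,16,384)]),"sock",1)
E
```

```text
[49 35  3  3  8] [303.25 217.75]
[67 60  3  3  8] [411.25 369.25]
[0.59218368 0.19238631 0.112     ] 0.028489592964964332 -127.13127629408524
[0.59236723 0.19232334 0.112     ] 0.028386224779709635 -126.60052090764093
[0.59313164 0.19255507 0.112     ] 0.03628904993024918 0.036520386243174795
[[321.70560288 311.52509042]]
[[382.83232591 253.20164291]]
off 198 191 12.0
off 239 152 12.0
```

View pics/sock.png

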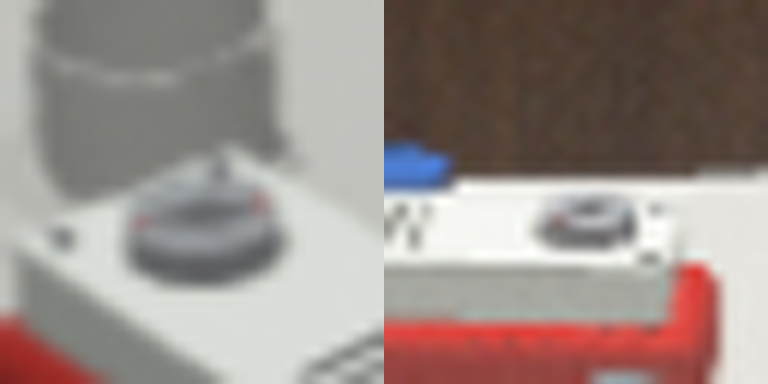

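```bash
python3 - <<'E'
from h import *
c=load("w3");s=load("s0");d=load("d0")
g=lambda p:np.array([192,95])+(np.array(p)+.5)/6-.5
print(tri([(c,g((357,292))),(s,(214.4,208.3)),(d,(255.5,169.2))]),tri([(c,g((357,292))),(s,(214.4,208.3))]))
a=onz(s,(198+142.5/12-.5,191+223.5/12-.5),.112);b=onz(s,(198+262.5/12-.5,191+203.5/12-.5),.112)
v=b-a;print((a+b)/2,np.linalg.norm(v),np.degrees(np.arctan2(v[1],v[0])))
o=readout.observe();print(np.round(o["joint_pos"],3),o["position"])
R=np.array(o["ee_rot"]);print("yaw y",np.arctan2(R[1,1],R[0,1]))
print("to beater tool shift",R.T@(np.array([.507,-.1578,.22])-o["position"]))
E
```

```text
(array([0.59279116, 0.19246821, 0.11006655]), [np.float64(0.0003243763014218333), np.float64(0.0002610696240280689), np.float64(0.0005272039785094245)]) (array([0.59245928, 0.19252973, 0.11004618]), [np.float64(1.8692360461884537e-05), np.float64(1.8692360461843323e-05)])
[0.5901555  0.19479471 0.112     ] 0.027246701919391447 -123.02744159425714
[ 0.255  0.39   1.762 -0.     0.989  1.515] [0.55466609 0.17566679 0.24865126]
yaw y -1.2603537202809878
to beater tool shift [-0.14726534  0.30296305  0.0286245 ]
```

In the tool's units: 0.303 m / 0.5 = 0.606, 0.0286 m / 0.5 = 0.0572, -0.794 rad / 3.1416 = -0.2527.

Call:
drive_effector(
  motion=[
    {"pos":[-0.038, 0.076, 0], "turn":-0.0318, "finger_gap":1},
    {"pos":[-0.074, 0.152, 0], "turn":-0.0637, "finger_gap":1},
    {"pos":[-0.112, 0.228, 0], "turn":-0.0955, "finger_gap":1},
    {"pos":[-0.148, 0.304, 0], "turn":-0.1273, "finger_gap":1},
    {"pos":[-0.184, 0.38, 0], "turn":-0.1592, "finger_gap":1},
    {"pos":[-0.22, 0.454, 0.02], "turn":-0.191, "finger_gap":1},
    {"pos":[-0.258, 0.53, 0.04], "turn":-0.2228, "finger_gap":1},
    {"pos":[-0.2946, 0.606, 0.0572], "turn":-0.2527, "finger_gap":1},
    {"pos":[-0.2946, 0.606, 0.0572], "turn":-0.2527, "finger_gap":1},
    {"pos":[-0.2946, 0.606, 0.0572], "turn":-0.2527, "finger_gap":1},
    {"pos":[-0.2946, 0.606, 0.0572], "turn":-0.2527, "finger_gap":1},
    {"pos":[-0.2946, 0.606, 0.0572], "turn":-0.2527, "finger_gap":1},
  ],
)

```text
time_s: 4.7
position: [0.5075, -0.1561, 0.22]
ee_rot: [[0.448, 0.894, 0.0], [0.894, -0.448, -0.0], [0.0, 0.0, -1.0]]
contact_force: [0.3, -0.2, 0.5]
opening: 0.995
grasp_force: 0.0
```

```bash
python3 -c "
from h import *
o=readout.observe();R=np.array(o['ee_rot']);print(np.degrees(np.arctan2(R[1,1],R[0,1])),R.T@(np.array([.507,-.1578,.117])-o['position']))"
```

```text
-26.63035096031056 [-0.00173947  0.00028737  0.10302854]
```

In the tool's units: 0.103 m / 0.5 = 0.206, 0.09 m / 0.5 = 0.18.

Call:
drive_effector(
  motion=[
    {"pos":[0, 0, 0.06], "finger_gap":1},
    {"pos":[0, 0, 0.13], "finger_gap":1},
    {"pos":[0, 0, 0.18], "finger_gap":1},
    {"pos":[0, 0, 0.206], "finger_gap":1},
    {"pos":[0, 0, 0.206], "finger_gap":1},
    {"pos":[0, 0, 0.206], "finger_gap":1},
    {"pos":[0, 0, 0.206], "finger_gap":0},
    {"pos":[0, 0, 0.206], "finger_gap":0},
    {"pos":[0, 0, 0.206], "finger_gap":0},
    {"pos":[0, 0, 0.206], "finger_gap":0},
    {"pos":[0, 0, 0.206], "finger_gap":0},
    {"pos":[0, 0, 0.206], "finger_gap":0},
    {"pos":[0, 0, 0.206], "finger_gap":0},
    {"pos":[0, 0, 0.206], "finger_gap":0},
    {"pos":[0, 0, 0.206], "finger_gap":0},
    {"pos":[0, 0, 0.206], "finger_gap":0},
  ],
)

```text
time_s: 6.3
position: [0.5078, -0.1571, 0.1176]
ee_rot: [[0.449, 0.894, 0.001], [0.894, -0.449, -0.0], [0.0, 0.001, -1.0]]
contact_force: [-1.7, 1.1, 10.6]
opening: 0.488
grasp_force: 59.1
```

In the tool's units: 0.3516 m / 0.5 = 0.7032, -0.13 m / 0.5 = -0.26, -1.393 rad / 3.1416 = -0.4434.

Call:
drive_effector(
  motion=[
    {"pos":[0, 0, -0.04], "finger_gap":0},
    {"pos":[0, 0, -0.1], "finger_gap":0},
    {"pos":[0, 0, -0.18], "finger_gap":0},
    {"pos":[0, 0, -0.26], "finger_gap":0},
    {"pos":[0, 0, -0.28], "finger_gap":0},
    {"pos":[0.06, -0.014, -0.28], "turn":-0.0318, "finger_gap":0},
    {"pos":[0.13, -0.03, -0.28], "turn":-0.0764, "finger_gap":0},
    {"pos":[0.2, -0.046, -0.28], "turn":-0.121, "finger_gap":0},
    {"pos":[0.28, -0.066, -0.28], "turn":-0.1655, "finger_gap":0},
    {"pos":[0.36, -0.084, -0.28], "turn":-0.2101, "finger_gap":0},
    {"pos":[0.44, -0.102, -0.28], "turn":-0.2546, "finger_gap":0},
    {"pos":[0.52, -0.12, -0.28], "turn":-0.2992, "finger_gap":0},
    {"pos":[0.59, -0.138, -0.28], "turn":-0.3438, "finger_gap":0},
    {"pos":[0.65, -0.152, -0.28], "turn":-0.3883, "finger_gap":0},
    {"pos":[0.69, -0.16, -0.28], "turn":-0.4265, "finger_gap":0},
    {"pos":[0.7032, -0.1636, -0.28], "turn":-0.4434, "finger_gap":0},
    {"pos":[0.7032, -0.1636, -0.28], "turn":-0.4434, "finger_gap":0},
    {"pos":[0.7032, -0.1636, -0.28], "turn":-0.4434, "finger_gap":0},
    {"pos":[0.7032, -0.1636, -0.28], "turn":-0.4434, "finger_gap":0},
    {"pos":[0.7032, -0.1636, -0.28], "turn":-0.4434, "finger_gap":0},
  ],
)

```text
time_s: 8.3
position: [0.5918, 0.1933, 0.2567]
ee_rot: [[-0.799, 0.601, -0.0], [0.601, 0.799, -0.0], [0.0, -0.0, -1.0]]
contact_force: [-0.5, -0.2, -0.8]
opening: 0.486
grasp_force: 61.0
```

```bash
python3 - <<'E'
from h import *
o=readout.observe();R=np.array(o['ee_rot']);print(o["joint_pos"],np.degrees(np.arctan2(R[1,1],R[0,1])))
c=snap("wrist","w4");s=snap("scene","s4");d=snap("side","d4")
p=np.array(o["position"])
def crop(S,X,hw,k):
    u,v=proj(S,[X])[0].astype(int);u0,v0=max(u-hw,0),max(v-hw,0);print("off",u0,v0, k/2/hw); return cv2.resize(S["frame"][v0:v0+2*hw,u0:u0+2*hw],(k,k),interpolation=cv2.INTER_CUBIC)
X=[.592,.1925,p[2]-.105]
im=[cv2.resize(c["frame"],(533,400)) ]
save(np.hstack([crop(s,X,32,390),crop(d,X,32,390)]),"hov",1)
save(c["frame"],"w4",1.5)
E
```

```text
[ 2.67042343e-01  4.38536893e-01  1.65851372e+00 -8.51978079e-05
  1.04466063e+00 -6.59205779e-01] 53.07255995324103
off 181 162 6.09375
off 223 127 6.09375
```

View pics/hov.png

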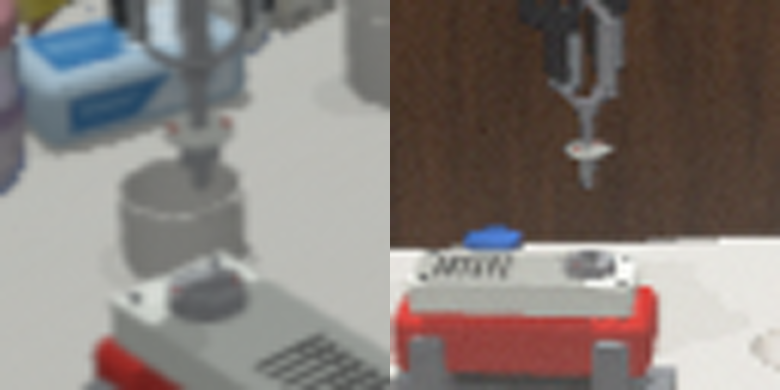

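View pics/w4.png

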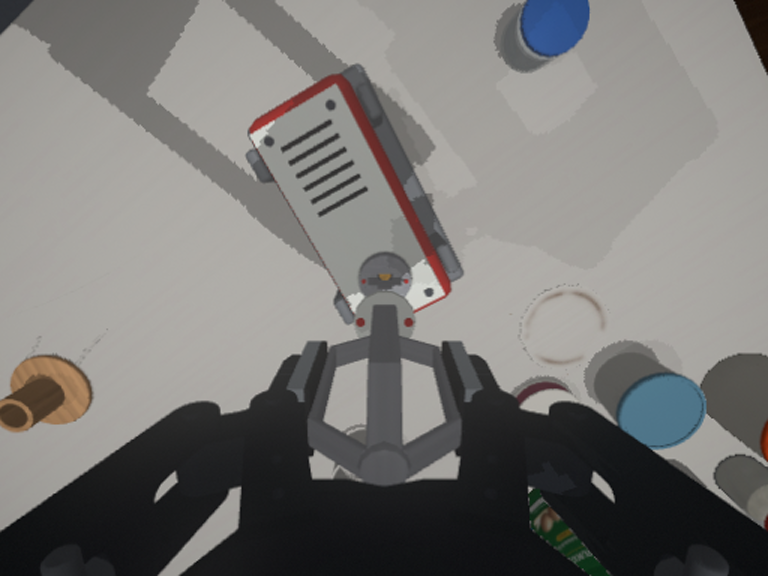

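Wrist view (1.5x): ear dots at (361,323) and (408,323), slot marks at (363,282) and (405,282), so they are parallel and centred laterally. In the side view the stem hangs over the socket. Next I compute the offset.

```bash
python3 - <<'E'
from h import *
c=load("w4");s=load("s4");d=load("d4");o=readout.observe();p=np.array(o["position"]);R=np.array(o["ee_rot"])
f=c["frame"].astype(int);w=np.clip(f[...,0]-np.maximum(f[...,1],f[...,2])-20,0,None)
def cen(u,v,r=5):
    u,v=int(round(u/1.5)),int(round(v/1.5));W=w[v-r:v+r+1,u-r:u+r+1];y,x=np.mgrid[v-r:v+r+1,u-r:u+r+1];return np.array([(W*x).sum(),(W*y).sum()])/W.sum()
zt=p[2]-.0956+.030
A=[cen(361,323),cen(408,323)];B=[cen(363,282,4),cen(405,282,4)];print(A,B)
def q(L,z):
    a,b=[onz(c,x,z) for x in L];v=b-a;m=(a+b)/2;print(m,np.linalg.norm(v),np.degrees(np.arctan2(v[1],v[0])));return m
ma=q(A,zt);mb=q(B,.111);print("err tool",R.T@(mb-ma), "beater-TCP in tool",R.T@(ma-p))
# fixed cams: pilot tip and socket
def g(off,pt,x0=0): return np.array(off)+(np.array(pt)-[x0,0]+.5)/6.094-.5
tip,r=tri([(s,g((181,162),(200,185))),(d,g((223,127),(588,185),390))])
dc,r1=tri([(s,g((181,162),(200,131))),(d,g((223,127),(588,150),390))])
so,r2=tri([(s,g((181,162),(210,286))),(d,g((223,127),(590,262),390))])
print("tip",tip,r,"disc",dc,r1,"sock",so,r2)
E
```

```text
[array([239.91690821, 214.43285024]), array([272.00094697, 214.51420455])] [array([241.99596774, 187.12903226]), array([270.37111111, 187.08666667])]
[0.59180126 0.19260297 0.19118902] 0.02307167094800578 52.941192981574034
[0.59291357 0.1920812  0.111     ] 0.0283414306743554 53.18452455994258
err tool [-0.0011989   0.00024558  0.0801891 ] beater-TCP in tool [-0.00051789 -0.00085321  0.06559998]
tip [0.59173211 0.19453155 0.16184587] [np.float64(0.0010786701613099985), np.float64(0.001078670161309758)] disc [0.59204851 0.19240537 0.18694103] [np.float64(0.0010599427853971526), np.float64(0.001059942785397152)] sock [0.59243509 0.19062828 0.1088986 ] [np.float64(0.0004826952494862473), np.float64(0.00048269524948616664)]
```

In the tool's units: 0.056 m / 0.5 = 0.112, -0.001 m / 0.5 = -0.002.

Call:
drive_effector(
  motion=[
    {"pos":[-0.002, 0, 0.04], "finger_gap":0},
    {"pos":[-0.002, 0, 0.07], "finger_gap":0},
    {"pos":[-0.002, 0, 0.086], "finger_gap":0},
    {"pos":[-0.002, 0, 0.094], "finger_gap":0},
    {"pos":[-0.002, 0, 0.1], "finger_gap":0},
    {"pos":[-0.002, 0, 0.106], "finger_gap":0},
    {"pos":[-0.002, 0, 0.112], "finger_gap":0},
    {"pos":[-0.002, 0, 0.112], "finger_gap":0},
    {"pos":[-0.002, 0, 0.112], "finger_gap":0},
  ],
)

```text
time_s: 9.35
position: [0.5928, 0.1934, 0.2009]
ee_rot: [[-0.8, 0.599, 0.0], [0.599, 0.8, 0.0], [-0.0, 0.0, -1.0]]
contact_force: [-0.2, -0.1, -0.6]
opening: 0.484
grasp_force: 61.0
```

In the tool's units: 0.011 m / 0.5 = 0.022, 0.009 m / 0.5 = 0.018.

Call:
drive_effector(
  motion=[
    {"pos":[0, 0, 0.006], "finger_gap":0},
    {"pos":[0, 0, 0.012], "finger_gap":0},
    {"pos":[0, 0, 0.018], "finger_gap":0},
    {"pos":[0, 0, 0.022], "finger_gap":0},
    {"pos":[0, 0, 0.022], "finger_gap":0},
    {"pos":[0, 0, 0.022], "finger_gap":0},
  ],
)

```text
time_s: 9.95
position: [0.5927, 0.1934, 0.1897]
ee_rot: [[-0.8, 0.599, -0.0], [0.599, 0.8, 0.0], [0.0, -0.0, -1.0]]
contact_force: [0.5, -0.3, -1.3]
opening: 0.491
grasp_force: 61.2
```

Ears are past the face without any force; next it meets the spring and goes home.

Call:
drive_effector(
  motion=[
    {"pos":[0, 0, 0.004], "finger_gap":0},
    {"pos":[0, 0, 0.008], "finger_gap":0},
    {"pos":[0, 0, 0.012], "finger_gap":0},
    {"pos":[0, 0, 0.016], "finger_gap":0},
    {"pos":[0, 0, 0.018], "finger_gap":0},
    {"pos":[0, 0, 0.018], "finger_gap":0},
    {"pos":[0, 0, 0.018], "finger_gap":0},
  ],
)

```text
time_s: 10.65
position: [0.5929, 0.1934, 0.1816]
ee_rot: [[-0.8, 0.599, 0.001], [0.599, 0.8, 0.0], [-0.001, 0.001, -1.0]]
contact_force: [-3.5, -1.9, 15.3]
opening: 0.487
grasp_force: 62.7
```

In the tool's units: 0.001 m / 0.5 = 0.002, 0.0005 m / 0.5 = 0.001.

Call:
drive_effector(
  motion=[
    {"pos":[0, 0, 0.001], "finger_gap":0},
    {"pos":[0, 0, 0.002], "finger_gap":0},
    {"pos":[0, 0, 0.002], "finger_gap":0},
    {"pos":[0, 0, 0.002], "finger_gap":0},
    {"pos":[0, 0, 0.002], "finger_gap":0},
  ],
)

```text
time_s: 11.15
position: [0.593, 0.1934, 0.1815]
ee_rot: [[-0.8, 0.599, 0.001], [0.599, 0.8, 0.0], [-0.001, 0.001, -1.0]]
contact_force: [-8.4, -2.8, 28.2]
opening: 0.489
grasp_force: 64.3
```

```bash
python3 - <<'E'
from h import *
o=readout.observe();print(o["position"],o["torque"])
c=snap("wrist","w5");s=snap("scene","s5");d=snap("side","d5")
def crop(S,X,hw,k):
    u,v=proj(S,[X])[0].astype(int);u0,v0=max(u-hw,0),max(v-hw,0); return cv2.resize(S["frame"][v0:v0+2*hw,u0:u0+2*hw],(k,k),interpolation=cv2.INTER_CUBIC)
X=[.5925,.1925,.115]
save(np.hstack([crop(S,X,h,266) for S,h in((c,45),(s,16),(d,16))]),"home",1)
E
```

```text
[0.59301776 0.19340844 0.18147386] [-0.80036844  1.69213899 -0.02100129]
```

View pics/home.png

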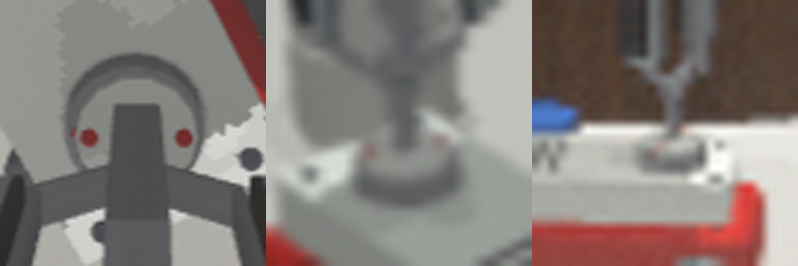

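The disc sits on the socket in all three views, with the dots in line with the slot. The last 1 mm of commanded press took the force from 15 to 28 N with only 0.1 mm of travel, so it is fully home.

```bash
python3 -c "
from rig import bot, vision, readout
print(bot.finish_job())"
```

```text
the job is handed in; nothing more can be done
None
```

The beater is fully home in the mixer's drive socket, still gripped and pressed down with about 28 N; I handed the job in at about 11.3 s and left the jar, bottle and cutter alone.

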